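Seat and latch the kernel counting plate

ROBOT

A 6-joint arm with a two-finger parallel gripper is mounted at the origin on a cart in front of the work surface, level with it; the furniture and walls round the work are solid. World frame = base frame: x ahead of the robot, y to its left, z up, the work surface at z = 0. Lengths are in mm, angles in rad, forces in N, time in s.
With the tool pointing down it reaches from about 275 to 750 mm from the base axis. Payload 10.2 kg.
Tool frame: the origin (TCP) lies between the finger pads; the fingertips stand 17 mm ahead of it and the grasp point (between the pads) lies 2 mm behind it (tips_ahead is the distance from the TCP to the fingertips, in mm); z points along the fingers, y is the line along which they close (so a half turn about z gives the same grasp; the last joint's range is limited). The gripper opens to 85 mm and grips with 20 to 120 N. Pads are 22 mm wide; open, the fingers measure 114 mm over their backs; the gripper's body (76 mm by 85 mm) begins 54 mm behind the grasp point. The pads swing forward as they close: fully open they stand 13 mm farther back than shut.
Start: joints at [1.103, 0.313, 1.498, -0, 1.331, -0.223], TCP at [127.253, 509.351, 248.294] pointing down, gripper open.
Joint ranges: [-2.94, 2.94], [-0.97, 2.17], [0.19, 2.56], [-1.23, 4.37], [0.02, 3.11], [-2.88, 2.88]. Speed limits (rad/s): [2.39, 2.39, 3.01, 3.14, 3.14, 3.14].

INTERFACE

Orientations are given as a unit quaternion [w, x, y, z].
In Python, from rig import sense, capture, finish_job, boxes_of, tips_ahead gives the robot as it stands.
- The arm moves only by the tool drive_tool, never from a script. Its argument "commands" is text: rows parted by semicolons, each of 7 numbers parted by spaces: the shift along the world's x, y, z in units of 0.1 m (1.0 is 0.1 m), then the turn, a rotation vector about the world's x, y, z in units of pi/4 rad (1.0 is pi/4 rad), then the opening in per cent of the stroke, from 0 (shut) to 100 (fully open). A call has 1 to 20 rows; each row shifts and turns the commanded pose from where the row before left it; what a row does not reach is not made up. A row lasts 1/12 s, in which the tool goes at most 41.7 mm and 7.16 degrees, less where a joint would pass 70% of its speed; a pose out of reach is approached as far as the arm can. A call with a number of a shift or a turn outside -1 to 1 is refused whole. A call with a gripper value outside its range is refused whole. The fingers move at their own pace and stop on an object; "force" is the grip in N (left out, the last holds). Time passes only in rows, so rows that do not move let the fingers close. It gives the time, the measured TCP pose, the force, the opening and the grip force at its end, in the units of the state.
- sense(): the state, without advancing time (a new reading comes with each control period).
- capture(name): name is "scene" or "side" or "wrist"; returns a dict with "pixels" (384x512x3 uint8, blue, green, red), "fov_y" (degrees; the focal length in pixels is half the picture's height over the tangent of half this angle, whatever the lens; pixels are square), "cx", "cy" (the principal point, pixels), "k1" (the pictures are not rectified: a ray, as slopes to the right and down, at radius r is drawn at 1 + k1 r^2 times it, then the intrinsics apply), "position" and "attitude" of the camera in the world; the wrist camera has in their place "tool_from_camera" (4x4, takes a point from camera to tool coordinates, whose origin is the TCP and whose axes are the flange's). Camera axes: x right, y down, z forward; pixel columns grow to the right and rows downward; lengths in mm; the calibration is good to about 2 mm. A picture is of the moment at which its call begins: read the wrist's pose just before it. There is no depth.
- finish_job(): hands the job in; it is judged then, once.
Trained networks look in a picture, given as the dict that the camera call returned (one of the last four; its "shot" number tells which), for a name from the list of things; names that differ only in an ending like _2 or _b are one class to them, and where a whole thing is asked for, a point or a joint stands for the part that bears it (a point fixed in the world has none). Each returns a list of dicts, best first, with "confidence" (0 to 1); they miss things now and then, are a little off and sometimes report something else, mostly with a low value. They report only what shows in the picture. A call takes as long as a camera call.
- boxes_of(picture, name): "position" ([column, row] in pixels, amid what is visible of it).
The state is a dict: "time_s": time; "joints": joint angles; "dq": joint speeds; "tau": joint torques, N m; "eef_pos": TCP position; "ee_rot": TCP orientation; "force": force on the tool from outside, world axes, zero at the start; "wrist_torque": the same for the moment, N m; "grip_width": opening from 0.0 (shut) to 1.0 (fully open); "grip_force": force on a finger pad.
Only numpy, scipy, OpenCV 4.12 (cv2) and the standard library are available. Lean on these libraries where they do the work, as an engineer would, in place of code of your own. Each camera call takes 0.05 s, during which the arm holds its last target. There are 200 camera calls.

TASK

The aluminium kernel counting plate is lying crooked on top of the light table's two locating pins. With the fingertips and without lifting it, push it back against the stop behind it and sideways along it until its round hole and its slot drop over the pins and it lies flat on the deck; then push the turn latch round by its thumb post until its bar points straight back over the plate's front edge. Leave the other things round the light table where they are.

Things in the scene. Friction and masses are not known exactly. Their poses are not given: they have to be found in the camera images.
- viewer: White light table, 210 (x) x 240 (y) x 55 mm, fixed to the bench, with a lit opal window in its deck. Origin: centre of its underside; +x to its back, +y to its left, z up; the deck is at z = 55 mm. A back housing, 20 mm higher than the deck, runs along its back from x = 65 to 105 mm. Seated, the plate's centre lies at x = 14, y = 0 mm.
- plate: Loose flat aluminium plate, 100 (x) x 170 (y) x 6 mm, about 0.29 kg, with rows of small dark pockets and a rim 4 mm wide and high on its back edge and on the left and right edges (back 70 mm). Origin: centre of its underside; axes as the light table's when seated. Starts resting on the pins' tops and its back edge, up to 4 degrees askew, 8 to 14 mm too far forward, up to 22 mm too far left or right.
- stop_face (a point): Point on the back stop (the upright front face of the back housing), at deck height, mid-width; x = 65 mm of the light table. The seated plate's back edge stands 1 mm clear of it.
- plate_hole (a point): Centre of the plate's round hole (10 mm), at its underside; in the plate's frame x = -30, y = +55 mm. The plate's front drops about 7 mm by itself when the hole and the slot come within 2 to 3 mm of the pins.
- plate_slot (a point): Centre of the plate's slot (10 mm along x, 14 mm along y), at its underside; in the plate's frame x = -30, y = -55 mm.
- pin_left (a point): Foot of the left pin, on the deck; it goes into the round hole. Steel, 8 mm thick, 7 mm high, with a tapered nose; at x = -16, y = +55 mm of the light table.
- pin_right (a point): Foot of the right pin, alike, on the deck; it goes into the slot. At x = -16, y = -55 mm of the light table.
- latch (a joint): Turn latch on the deck in front of the plate's right part: angle of its bar about an upright hinge, rad, growing counter-clockwise from above. 0: swung out to the right and a little forward; 2.02: closed, at its stop, pointing straight back over the plate. Stays where left; about 1 N at the post turns it. The bar (50 x 12 mm) runs 8 to 11 mm above the deck: made to pass over a seated plate, not a raised one.
- latch_hinge (a point): Point on the latch's hinge axis, 10 mm above the deck.
- latch_post (a point): Middle of the latch's upright black thumb post: 11 mm thick, 32 mm from the hinge, reaching from 11 to 35 mm above the deck.
- tweezers_1: Steel tweezers, 131 mm long, lying along y on the light table's back housing; leave alone.
- brush: Bench brush with green back, 85 mm long and 22 mm high, lying right of the light table; leave alone.
- timer: Small white bench timer, 60 x 60 x 18 mm, right of the light table; leave alone.
- bowl: Empty stainless bowl, 103 mm wide and 45 mm high, left of the light table; leave alone.
- jar: Sample jar with grey cap, 54 mm wide and 92 mm high, left behind the light table; leave alone.

How it is judged:
By the outcome, as a careful person would: the job done as asked, in the order asked, and still so for the second after the job is handed in, with the robot touching nothing.
It also fails if it takes over 58 s, if anything falls off the work surface, if the arm or the gripper's body presses on something with over 40 N, if the wrist force passes 120 N, or if a joint passes its speed limit or range.

## Working session

There is one attempt and no reset: what is moved stays moved. The work goes in short steps, Python scripts to look and compute and a tool call to move; the robot and the scene stay as the last step left them, time stands still between calls to the robot, and variables do not carry over. Pictures are saved under pics/ and viewed, at most 10 in all, crops included, and the job is handed in when it is done.

Besides the shell and the picture viewer there is one more tool, called after ">>>" as name(argument=value, ...) on one line, values as JSON. drive_tool: Moves the arm, as the interface text tells. Shifts and turns lie within -1 to 1; 1 stands for 0.1 m of shift or pi/4 rad of turn. Its arguments: {"type":"object","properties":{"commands":{"type":"string"},"force":{"type":"number"}},"required":["commands"]}

```bash
mkdir -p pics; ls; cat > h.py <<'E'
import numpy as np, cv2
from scipy.spatial.transform import Rotation as R
from rig import *
def cam(p):
    H,W=p["pixels"].shape[:2]; f=H/2/np.tan(np.radians(p["fov_y"])/2)
    if "position" in p:
        q=np.array(p["attitude"]); 
        M=q if q.shape==(3,3) else R.from_quat(q,scalar_first=True).as_matrix(); t=np.array(p["position"])
    else:
        s=p["_s"]; T=np.array(p["tool_from_camera"]); Rt=R.from_quat(s["ee_rot"],scalar_first=True).as_matrix()
        M=Rt@T[:3,:3]; t=Rt@T[:3,3]+np.array(s["eef_pos"])
    return f,p["cx"],p["cy"],p["k1"],M,t
def proj(p,X):
    f,cx,cy,k,M,t=cam(p); c=(np.atleast_2d(X)-t)@M; u=c[:,:2]/c[:,2:]
    r2=(u**2).sum(1,keepdims=True); u=u*(1+k*r2); return u*f+[cx,cy]
def back(p,uv,z):
    f,cx,cy,k,M,t=cam(p); d=(np.atleast_2d(uv)-[cx,cy])/f; u=d.copy()
    for _ in range(20): u=d/(1+k*(u**2).sum(1,keepdims=True))
    r=np.c_[u,np.ones(len(u))]@M.T; return t+r*((z-t[2])/r[:,2])[:,None]
def shot(n):
    s=sense(); p=capture(n); p["_s"]=s; return p
E
python3 - <<'E'
from h import *
s=sense(); print({k:s[k] for k in("time_s","eef_pos","ee_rot","force","grip_width")}, tips_ahead() if callable(tips_ahead) else tips_ahead)
for n in("scene","side"):
    p=shot(n); cv2.imwrite(f"pics/{n}0.png",p["pixels"]); print(n,p.get("position"),p.get("attitude"),p["fov_y"],p["k1"])
    for o in("viewer","plate","plate_hole","plate_slot","pin_left","pin_right","stop_face","latch","latch_hinge","latch_post"):
        try: b=boxes_of(p,o)[:2]
        except Exception as e: b=e
        print(o,[(np.round(x["position"],1).tolist(),round(x["confidence"],2)) for x in b] if isinstance(b,list) else b)
E
```

```text
pics
{'time_s': 0.0, 'eef_pos': array([127.1388419 , 509.11665833, 247.73293702]), 'ee_rot': array([-2.37080692e-04,  1.22097837e-01,  9.92517847e-01, -6.21592916e-04]), 'force': array([-0.01329935,  0.17225601,  0.83105905]), 'grip_width': 0.9977974554881199} 17.0
scene [ -25.32981216 -349.29674742  484.21118656] [-0.45152459  0.76748626 -0.39894651  0.21893392] 53.882149330677024 -0.0016120264008592274
viewer [([294.8, 236.4], 0.66)]
plate [([301.4, 217.4], 0.89), ([293.8, 235.2], 0.5)]
plate_hole [([301.1, 216.4], 0.93), ([291.7, 234.0], 0.57)]
plate_slot [([304.3, 217.3], 0.72)]
pin_left [([292.0, 235.1], 0.82)]
pin_right [([292.1, 232.6], 0.89)]
stop_face [([291.8, 231.1], 0.91)]
latch [([341.4, 302.0], 0.7), ([293.5, 242.8], 0.45)]
latch_hinge [([290.8, 234.8], 0.63)]
latch_post [([293.2, 240.7], 0.68)]
side [ 311.33295794 -579.02978842  653.10573243] [-0.42989155  0.88053083 -0.18360829  0.07840092] 44.983224714122365 -0.18199985858985393
viewer [([253.8, 274.5], 0.91)]
plate [([263.3, 250.7], 0.8), ([222.6, 274.2], 0.64)]
plate_hole [([266.3, 253.1], 0.85)]
plate_slot [([266.9, 252.3], 0.63)]
pin_left [([254.6, 276.0], 0.74)]
pin_right [([253.5, 271.3], 0.86)]
stop_face [([254.6, 270.4], 0.93)]
latch [([221.3, 274.6], 0.77), ([263.2, 253.8], 0.35)]
latch_hinge [([254.7, 272.6], 0.75)]
latch_post [([219.0, 274.7], 0.73)]
```

```bash
python3 - <<'E'
import cv2
a=cv2.imread("pics/scene0.png")[130:370,150:490];b=cv2.imread("pics/side0.png")[150:370,120:420]
cv2.imwrite("pics/a.png",cv2.resize(a,None,fx=2.35,fy=2.35,interpolation=cv2.INTER_CUBIC));cv2.imwrite("pics/b.png",cv2.resize(b,None,fx=2.66,fy=2.66,interpolation=cv2.INTER_CUBIC))
E
```

```text
(no output)
```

View pics/a.png

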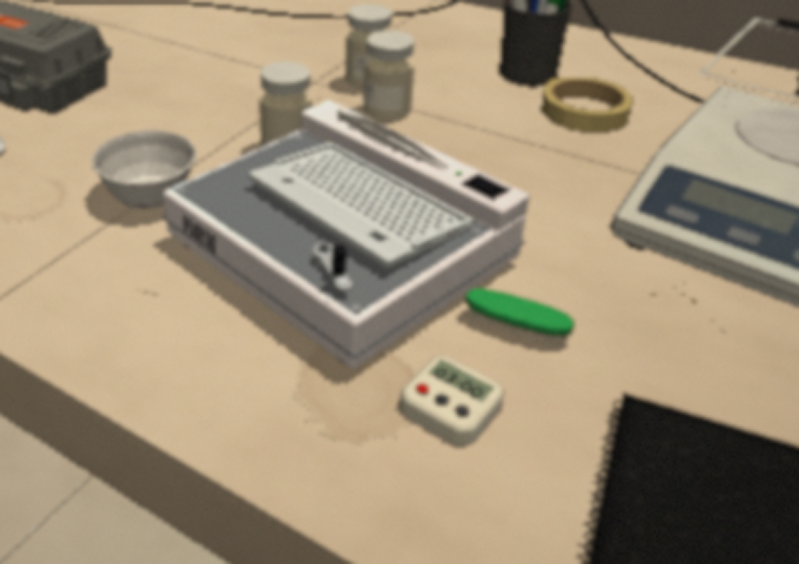

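View pics/b.png

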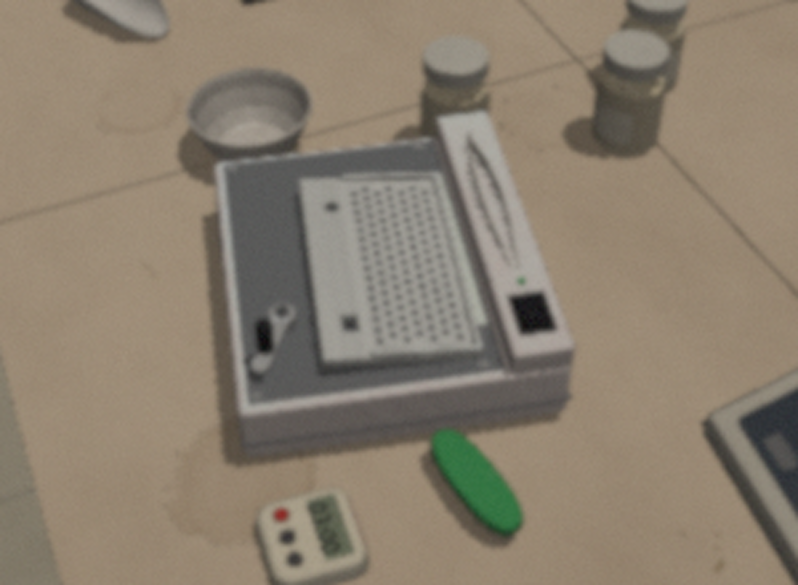

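The views show the light table with the plate on it. In crop b, its deck corners are at about (218,165) and (243,410), and the housing's back corners at (570,352) and (483,113). The latch is swung out to the front right. I'll fit a rough table pose and then look from above with the wrist camera.

```bash
cat >> h.py <<'E'
from scipy.optimize import least_squares
def fitpose(obs,x0,zfix=0):
    # obs: list of (pic, local pts Nx3, pixels Nx2); returns x,y,yaw
    def res(v):
        M=R.from_euler("z",v[2]).as_matrix(); return np.concatenate([(proj(p,np.array(L)@M.T+[v[0],v[1],zfix])-np.array(U)).ravel() for p,L,U in obs])
    r=least_squares(res,x0,loss="soft_l1"); return r.x,np.round(res(r.x),1)
E
python3 - <<'E'
from h import *
p=shot("side"); q=shot("scene")
L=[[-105,120,55],[-105,-120,55],[105,-120,75],[105,120,75]]
U=np.array([[218,165],[243,410],[570,352],[483,113]])/2.66+[120,150]
La=[[-105,120,55],[-105,-120,55],[105,-120,75],[65,120,75]]
Ua=np.array([[166,193],[352,322],[526,200],[303,108]])/2.35+[150,130]
for o in([(p,L,U)],[(q,La,Ua)],[(p,L,U),(q,La,Ua)]):
    print(fitpose(o,[400,0,0.]))
T=np.array(p.get("tool_from_camera",0)); print(np.array(shot("wrist")["tool_from_camera"]).round(3), capture("wrist")["fov_y"])
E
```

```text
(array([ 5.36433763e+02, -2.48508024e+01, -2.55875697e-01]), array([-1.4, -1.3, -3.5,  2.2,  1.7, -0.5,  2.5, -0.7]))
(array([537.12233064, -26.66727193,   6.02124957]), array([-1.6, -2.4, -0.2,  0.9,  3. , -2.4, -0. ,  0.4]))
(array([ 5.37253719e+02, -2.57926960e+01, -2.57567568e-01]), array([-0.8, -1.2, -3. ,  2.3,  2.3, -0.1,  3.2, -0.5, -2. , -2.4, -0.2,
        0.6,  2.5, -2.8, -0.5,  0.3]))
[[  -0.      -0.954   -0.301   77.376]
 [   1.      -0.      -0.       1.179]
 [   0.      -0.301    0.954 -125.507]
 [   0.       0.       0.       1.   ]] 70.48380278539362
```

>>> drive_tool(commands="0.244 -0.33 0 0 0 0 100;0.244 -0.33 0 0 0 0 100;0.244 -0.33 0 0 0 0 100;0.244 -0.33 0 0 0 0 100;0.244 -0.33 0 0 0 0 100;0.244 -0.33 0 0 0 0 100;0.244 -0.33 0 0 0 0 100;0.244 -0.33 0 0 0 0 100;0.244 -0.33 0 0 0 0 100;0.244 -0.33 0 0 0 0 100;0.244 -0.33 0 0 0 0 100;0.244 -0.33 0 0 0 0 100;0.244 -0.33 0 0 0 0 100;0.244 -0.33 0 0 0 0 100;0.244 -0.33 0 0 0 0 100;0.244 -0.33 0 0 0 0 100;0 0 0 0 0 0 100;0 0 0 0 0 0 100")

```text
time_s: 2.8
eef_pos: [518.1, -20.0, 247.7]
ee_rot: [-0.001, 0.123, 0.992, 0.0]
force: [-1.1, 0.5, -1.1]
grip_width: 1.0
grip_force: 0.0
```

```bash
python3 - <<'E'
from h import *
p=shot("wrist"); print(p["_s"]["eef_pos"],p["_s"]["joints"]); np.save("pics/w1.npy",np.array([p],dtype=object),allow_pickle=True)
cv2.imwrite("pics/w1.png",cv2.resize(p["pixels"],None,fx=1.5625,fy=1.5625,interpolation=cv2.INTER_CUBIC))
E
```

```text
[518.07757222 -19.98880461 247.65863545] [-2.64860293e-01  2.99492343e-01  1.51750844e+00  1.19766665e-04
  1.32566015e+00 -1.58828620e+00]
```

View pics/w1.png

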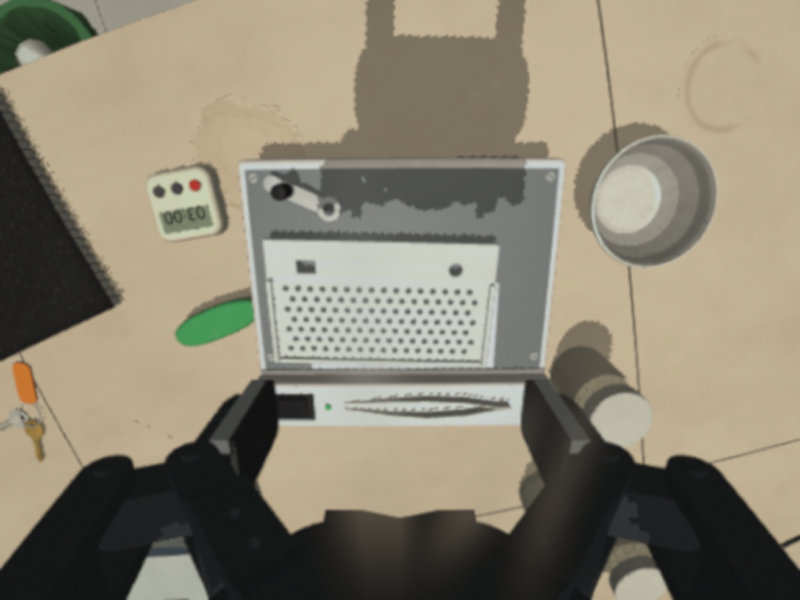

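Image right is the table's left. The deck's front corners are at (240,160) and (564,159), the plate's slot at (306,267) and hole at (455,270), so the plate sits too far right. The latch hinge is at (328,209) and its post at (281,190). Next I'll fit the poses.

```bash
cat > fit.py <<'E'
from h import *
def run(p,VU,PU,VL=[[-105,-120,55],[-105,120,55],[65,-120,55],[65,120,55]],tilt=7/80.,PLn=["fr","fl","slot","hole"],s=1.5625,v=None):
    if v is None:
        v,r=fitpose([(p,VL,np.array(VU)/s)],[537,-26,-.257]); print("viewer",v,r)
    D=dict(fr=[-50,-85,6],fl=[-50,85,6],slot=[-30,-55,6],hole=[-30,55,6],br=[50,-85,10],bl=[50,85,10])
    L=np.array([D[k] for k in PLn],float); L[:,2]+=55+tilt*(50-L[:,0])
    w,r=fitpose([(p,L,np.array(PU)/s)],v); print("plate",w,r)
    M=R.from_euler("z",v[2]).as_matrix(); d=M.T[:2,:2]@(w[:2]-v[:2]); a=w[2]-v[2]
    print("plate in viewer",d,"seated 14,0; yaw deg",np.degrees(a))
    Ra=R.from_euler("z",a).as_matrix()[:2,:2]
    for n,h,t in(("hole",[-30,55],[-16,55]),("slot",[-30,-55],[-16,-55])): print(n,"err",Ra@h+d-t)
    return v,w
E
python3 - <<'E'
from fit import *
p=np.load("pics/w1.npy",allow_pickle=True)[0]
v,w=run(p,[[241,161],[564,160],[263,370],[548,370]],[[264,240],[498,243],[306,267],[455,270]])
M=R.from_euler("z",v[2]).as_matrix()
for n,u,z in(("hinge",[328,209],66),("posttop",[281,190],90)):
    X=back(p,np.array([u])/1.5625,z)[0]; print(n,X,(X-[v[0],v[1],0])@M)
np.save("v.npy",v)
print("tool yaw",R.from_quat(sense()["ee_rot"],scalar_first=True).as_matrix())
E
```

```text
viewer [ 5.38305290e+02 -1.89047785e+01 -2.42921700e-01] [-1.4 -0.5  4.8 -0.8 -0.7  2.4  0.5  1.6]
plate [ 5.36199879e+02 -3.78951179e+01 -2.63510299e-01] [-0.7  0.   0.4  0.4  0.   0.1  0.2 -0.4]
plate in viewer [  2.52433353 -18.93920504] seated 14,0; yaw deg -1.1796398351035267
hole err [-10.33701539 -18.33324727]
slot err [-12.60160129 -18.30993413]
hinge [456.70070618 -55.54785131  66.        ] [-70.39451012 -55.196339    66.        ]
posttop [436.25633464 -77.4284477   90.        ] [-84.97547214 -81.35218677  90.        ]
tool yaw [[-9.69951076e-01  2.43298542e-01 -8.54363537e-04]
 [ 2.43298243e-01  9.69951428e-01  4.39202588e-04]
 [ 9.35548482e-04  2.18139875e-04 -9.99999539e-01]]
```

```bash
python3 - <<'E'
from h import *
p=np.load("pics/w1.npy",allow_pickle=True)[0]
print(p["k1"],p["cx"],p["cy"])
cv2.imwrite("pics/w1c.png",cv2.resize(p["pixels"][90:285,145:370],None,fx=3,fy=3,interpolation=cv2.INTER_CUBIC))
E
```

```text
-0.06183898236576768 255.40594403108062 193.78752484106064
```

View pics/w1c.png

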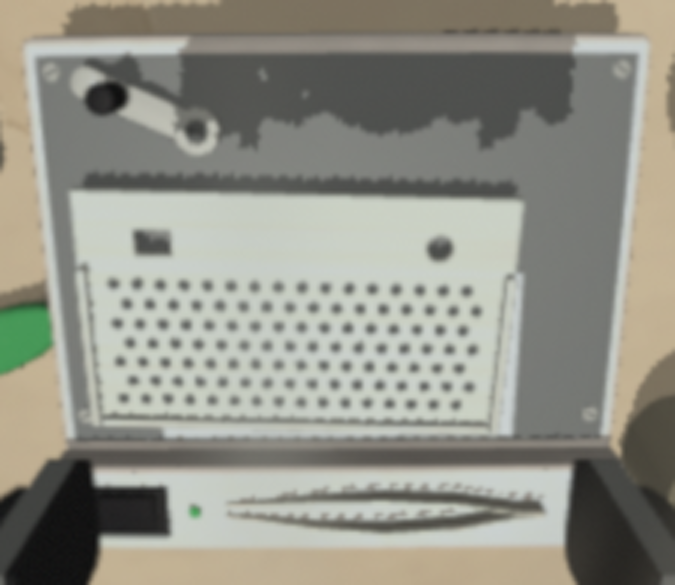

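The crop shows the front corners at (26,42) and (647,40), and the foot of the stop at (68,440)–(608,440). It also shows the slot at (153,242), the hole at (440,248), and the plate's front corners at (69,192) and (523,203).

```bash
python3 - <<'E'
from fit import *
p=np.load("pics/w1.npy",allow_pickle=True)[0]
c=lambda U:np.array(U,float)+np.array([145,90])*3
for VU,VL in (([[26,42],[647,40],[68,440],[608,440]],[[-105,-120,55],[-105,120,55],[65,-120,55],[65,120,55]]),([[68,440],[608,440]],[[65,-120,55],[65,120,55]])):
  v,w=run(p,c(VU),c([[69,192],[523,203],[153,242],[440,248]]),VL=VL,s=3)
g=lambda L:np.round(proj(p,np.array(L)@R.from_euler("z",v[2]).as_matrix().T+[v[0],v[1],0])*3-np.array([145,90])*3)
print(g([[-105,-120,55],[-105,120,55],[105,-120,75],[105,120,75],[65,-120,75],[65,120,75]]))
M=R.from_euler("z",v[2]).as_matrix()
for n,u,z in(("hinge",[195,131],66),("posttop",[106,97],90)):
    X=back(p,c([u])/3,z)[0]; print(n,X,(X-[v[0],v[1],0])@M)
E
```

```text
viewer [ 5.38749914e+02 -2.13468716e+01 -2.44193373e-01] [-2.6 -0.6  3.1 -0.6 -1.8  3.1  1.7  2.5]
plate [ 5.36743422e+02 -3.82084252e+01 -2.71478401e-01] [ 0.5 -0.4 -0.1 -0.6 -0.1  0.4 -0.2  0.6]
plate in viewer [  2.12971603 -16.846433  ] seated 14,0; yaw deg -1.563316937281119
hole err [-10.35862724 -16.04845546]
slot err [-13.35960791 -16.007512  ]
viewer [ 5.35033833e+02 -2.00141011e+01 -2.47818440e-01] [-2.   0.1  2.1  0.1]
plate [ 5.36743422e+02 -3.82084252e+01 -2.71478403e-01] [ 0.5 -0.4 -0.1 -0.6 -0.1  0.4 -0.2  0.6]
plate in viewer [  6.12024036 -17.21914006] seated 14,0; yaw deg -1.3556160266300394
hole err [ -6.57018656 -16.52480101]
slot err [ -9.17253968 -16.49401378]
[[ 19.  28.]
 [659.  28.]
 [ 57. 546.]
 [619. 546.]
 [ 47. 462.]
 [630. 462.]]
hinge [456.62484693 -55.4316965   66.        ] [-67.32600994 -53.56849346  66.        ]
posttop [437.07767938 -77.16924669  90.        ] [-80.94401278 -79.43667559  90.        ]
```

>>> drive_tool(commands="-0.19 0.02 0 0 0 0 0;-0.19 0.02 -0.25 0 0 0 0;-0.19 0.02 -0.3 0 0 0 0;0 0 -0.3 0 0 0 0;0 0 -0.3 0 0 0 0;0 0 -0.3 0 0 0 0;0 0 0 0 0 0 0;0 0 0 0 0 0 0;0 0 0 0 0 0 0;0 0 0 0 0 0 0")

```text
time_s: 3.68
eef_pos: [461.5, -12.6, 105.2]
ee_rot: [0.002, 0.122, 0.993, -0.0]
force: [-0.1, -0.3, -0.2]
grip_width: -0.002
grip_force: 0.0
```

```bash
python3 - <<'E'
from h import *
p=shot("wrist"); s=p["_s"]; print(s["eef_pos"],s["grip_width"],tips_ahead)
cv2.imwrite("pics/w2.png",cv2.resize(p["pixels"],None,fx=1.5,fy=1.5,interpolation=cv2.INTER_CUBIC))
E
```

```text
[461.54062149 -12.55142538 105.22255087] -0.0015059610031981628 17.0
```

View pics/w2.png

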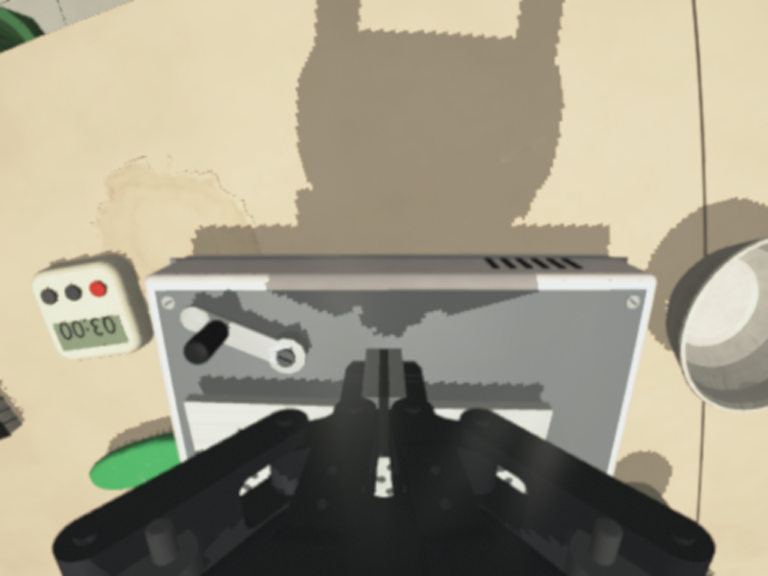

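The closed fingers hang in front of the plate, clear of the latch. Next: descend, then push back.

>>> drive_tool(commands="0 0 -0.1 0 0 0 0;0 0 -0.1 0 0 0 0;0 0 -0.05 0 0 0 0;0 0 -0.035 0 0 0 0;0 0 0 0 0 0 0;0 0 0 0 0 0 0")

```text
time_s: 4.23
eef_pos: [460.9, -12.7, 75.3]
ee_rot: [0.0, 0.122, 0.993, -0.0]
force: [0.2, -0.3, 0.5]
grip_width: 0.004
grip_force: 0.0
```

>>> drive_tool(commands="0.058 -0.0146 0 0 0 0 0;0.058 -0.0146 0 0 0 0 0;0.039 -0.0097 0 0 0 0 0;0.029 -0.0073 0 0 0 0 0;0.029 -0.0073 0 0 0 0 0;0 0 0 0 0 0 0;0 0 0 0 0 0 0")

```text
time_s: 4.82
eef_pos: [482.1, -18.0, 74.8]
ee_rot: [0.0, 0.122, 0.993, -0.0]
force: [-0.1, 0.5, 0.2]
grip_width: -0.0
grip_force: 0.0
```

>>> drive_tool(commands="0.02 -0.005 0 0 0 0 0;0.02 -0.005 0 0 0 0 0;0 0 0 0 0 0 0")

```text
time_s: 5.07
eef_pos: [486.1, -19.0, 74.7]
ee_rot: [-0.0, 0.122, 0.993, 0.0]
force: [-0.8, -0.6, -0.3]
grip_width: -0.003
grip_force: 0.3
```

>>> drive_tool(commands="0.02 -0.005 0 0 0 0 0;0.02 -0.005 0 0 0 0 0")

```text
time_s: 5.23
eef_pos: [488.9, -20.0, 74.4]
ee_rot: [-0.002, 0.122, 0.993, -0.0]
force: [-8.5, -2.4, -0.5]
grip_width: 0.0
grip_force: 4.2
```

>>> drive_tool(commands="0.02 -0.005 0 0 0 0 0;0.01 -0.0025 0 0 0 0 0")

```text
time_s: 5.4
eef_pos: [490.3, -20.7, 73.9]
ee_rot: [-0.004, 0.122, 0.993, -0.0]
force: [-18.0, -2.9, 6.0]
grip_width: -0.001
grip_force: 8.4
```

>>> drive_tool(commands="-0.05 0.0125 0 0 0 0 0;-0.04 0.01 0 0 0 0 0;0 0 0.3 0 0 0 0;0 0 0.4 0 0 0 0;0.0925 -0.316 0.1 0 0 0 0;0.0925 -0.316 0 0 0 0 0;0.0925 -0.316 0 0 0 0 0;0.0925 -0.316 0 0 0 0 0;0 0 0 0 0 0 0;0 0 0 0 0 0 0")

```text
time_s: 6.23
eef_pos: [521.2, -146.1, 154.7]
ee_rot: [0.0, 0.123, 0.992, -0.0]
force: [-0.1, -0.0, -0.2]
grip_width: -0.003
grip_force: 0.0
```

```bash
python3 - <<'E'
from h import *
p=shot("wrist"); s=p["_s"]; print(s["eef_pos"],s["force"])
np.save("pics/w3.npy",np.array([p],dtype=object),allow_pickle=True)
cv2.imwrite("pics/w3.png",cv2.resize(p["pixels"],None,fx=1.5,fy=1.5,interpolation=cv2.INTER_CUBIC))
E
```

```text
[ 521.15435092 -146.12889079  154.70300096] [-0.10402756 -0.0029191  -0.24498414]
```

View pics/w3.png

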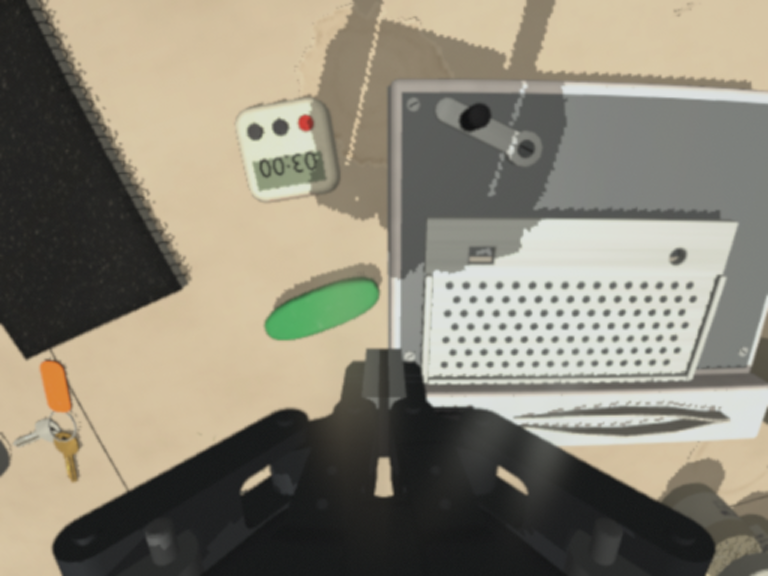

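The plate is now square and back against the stop. The slot is at (482,255), the hole at (678,256), and the front corners at (428,219) and (737,222).

```bash
python3 - <<'E'
from fit import *
p=np.load("pics/w3.npy",allow_pickle=True)[0]
v,w=run(p,0,[[428,219],[737,222],[482,255],[678,256]],s=1.5,v=np.array([536.5,-20.5,-.246]))
Mw=lambda L:proj(p,np.array(L)@R.from_euler("z",v[2]).as_matrix().T+[v[0],v[1],0])*1.5
print("corner FR",Mw([[-105,-120,55]]),"right edge mid",Mw([[0,-120,55],[65,-120,55],[65,0,55]]))
M=R.from_euler("z",v[2]).as_matrix()[:2,:2]
print("tcp in viewer",(sense()["eef_pos"][:2]-v[:2])@M)
X=back(p,np.array([[404,350],[400,82]])/1.5,55); print((X[:,:2]-v[:2])@M)
E
```

```text
plate [ 5.47693860e+02 -4.07098081e+01 -2.46027725e-01] [-0.7 -0.4  1.  -0.2 -0.2  0.5  0.2  0.4]
plate in viewer [ 15.77848146 -16.87537757] seated 14,0; yaw deg -0.0015884982527616246
hole err [  1.78000632 -16.87454585]
slot err [  1.77695662 -16.87454581]
corner FR [[391.70845066  74.16555993]] right edge mid [[390.899356   275.01504742]
 [390.40290053 375.89824543]
 [580.35734338 374.4396689 ]]
tcp in viewer [  15.20141655 -124.50442091]
[[  47.24572271 -111.81150635]
 [-101.31999653 -115.79111367]]
```

>>> drive_tool(commands="0 0 -0.35 0 0 0 0;0 0 -0.3 0 0 0 0;0 0 -0.1 0 0 0 0;0 0 -0.045 0 0 0 0;0 0 0 0 0 0 0;0.0097 0.0388 0 0 0 0 0;0.0097 0.0388 0 0 0 0 0;0.0097 0.0388 0 0 0 0 0;0.0097 0.0388 0 0 0 0 0;0 0 0 0 0 0 0")

```text
time_s: 7.12
eef_pos: [525.4, -128.9, 76.1]
ee_rot: [0.001, 0.122, 0.993, -0.0]
force: [0.4, -1.2, 0.7]
grip_width: -0.002
grip_force: 0.6
```

>>> drive_tool(commands="0.0049 0.0194 0 0 0 0 0;0.0049 0.0194 0 0 0 0 0")

```text
time_s: 7.28
eef_pos: [526.0, -125.6, 75.6]
ee_rot: [0.0, 0.122, 0.993, -0.0]
force: [0.0, -2.5, 0.2]
grip_width: -0.002
grip_force: 1.0
```

```bash
python3 - <<'E'
from h import *
v=np.array([536.5,-20.5,-.246]);M=R.from_euler("z",v[2]).as_matrix()[:2,:2]
s=sense(); print("tcp in viewer",(s["eef_pos"][:2]-v[:2])@M,s["eef_pos"][2],s["force"]@R.from_euler("z",v[2]).as_matrix())
E
```

```text
tcp in viewer [  15.39686997 -104.54290852] 75.57640563553821 [ 0.65238725 -2.46463767  0.17043171]
```

>>> drive_tool(commands="0.0036 0.0145 0 0 0 0 0;0.0024 0.0097 0 0 0 0 0;0 0 0 0 0 0 0")

```text
time_s: 7.53
eef_pos: [526.3, -122.6, 75.0]
ee_rot: [-0.0, 0.122, 0.993, 0.0]
force: [0.9, 0.1, 0.5]
grip_width: -0.001
grip_force: 0.0
```

```bash
python3 - <<'E'
from h import *
p=shot("side"); cv2.imwrite("pics/s4.png",cv2.resize(p["pixels"][190:300,190:330],None,fx=5,fy=5,interpolation=cv2.INTER_CUBIC))
v=np.array([536.5,-20.5,-.246]);M=R.from_euler("z",v[2]).as_matrix()[:2,:2]
s=sense(); print("tcp in viewer",(s["eef_pos"][:2]-v[:2])@M,s["eef_pos"][2],s["force"]@R.from_euler("z",v[2]).as_matrix())
E
```

```text
tcp in viewer [  14.98020972 -101.62012844] 75.04715489002899 [ 0.26517853 -0.00152017 -0.63948992]
```

View pics/s4.png

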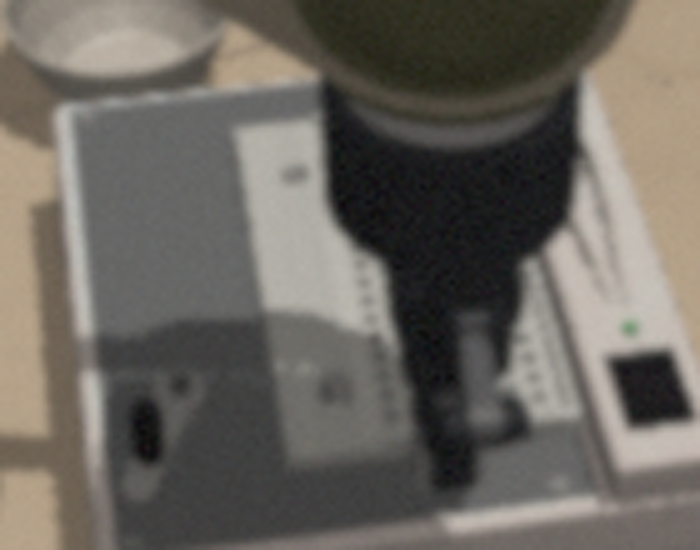

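The force fell to about zero. In the side crop the plate's front edge shows no shadow gap (around (260,300)), so it may have dropped. I'll back off and check from the earlier viewpoint.

>>> drive_tool(commands="-0.0097 -0.0388 0 0 0 0 0;-0.0195 -0.0776 0 0 0 0 0;-0.026 -0.105 0.2 0 0 0 0;0 0 0.3 0 0 0 0;0 0 0.3 0 0 0 0;0 0 0 0 0 0 0;0 0 0 0 0 0 0")

```text
time_s: 8.17
eef_pos: [521.3, -146.1, 156.5]
ee_rot: [0.001, 0.122, 0.992, -0.001]
force: [-0.3, -0.2, -0.3]
grip_width: 0.004
grip_force: 0.0
```

```bash
python3 - <<'E'
from h import *
p=shot("wrist"); s=p["_s"]; print(s["eef_pos"],s["force"])
np.save("pics/w5.npy",np.array([p],dtype=object),allow_pickle=True)
cv2.imwrite("pics/w5.png",cv2.resize(p["pixels"][30:300,230:512],None,fx=2.2,fy=2.2,interpolation=cv2.INTER_CUBIC))
E
```

```text
[ 521.25311776 -146.12726129  156.54378739] [-0.30294474 -0.18001887 -0.30525938]
```

View pics/w5.png

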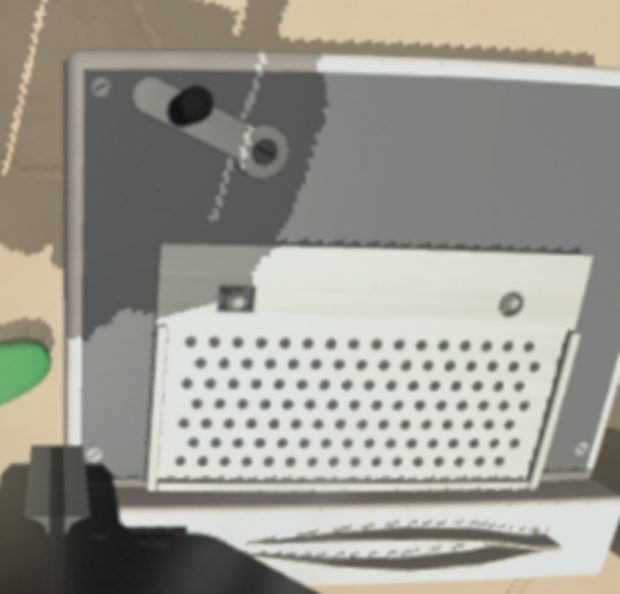

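Pins now show inside the slot at (238,297) and the hole at (511,303), with only a thin shadow at the front edge. I'll check that it lies flat.

```bash
python3 - <<'E'
from fit import *
p=np.load("pics/w5.npy",allow_pickle=True)[0]
U=(np.array([[161,244],[593,256],[237,298],[511,304],[150,489],[536,488]])/2.2+[230,30])
for t in(0,7/80.): v,w=run(p,0,U[:4],s=1,tilt=t,v=np.array([536.5,-20.5,-.246]))
M=R.from_euler("z",v[2]).as_matrix()[:2,:2]
for n,u,z in(("hinge",[263,151],66),("posttop",[191,105],90),("bartip",[145,90],66)):
    X=back(p,np.array([u])/2.2+[230,30],z)[0]; print(n,X,(X[:2]-v[:2])@M)
E
```

```text
plate [ 5.50193242e+02 -2.56704512e+01 -2.58766537e-01] [-0.  -0.2 -0.1 -0.1 -0.2  0.2  0.3  0.1]
plate in viewer [14.54013792 -1.68012602] seated 14,0; yaw deg -0.7314686770230082
hole err [ 1.2447231  -1.30162234]
slot err [-0.1595578  -1.29265831]
plate [ 5.48274383e+02 -2.83204841e+01 -2.59419103e-01] [-1.9 -0.6  5.5 -0.  -1.2  0.5  3.1  0.5]
plate in viewer [13.32440065 -4.71767044] seated 14,0; yaw deg -0.7688579808795938
hole err [ 0.06513022 -4.32006133]
slot err [-1.41092684 -4.31015751]
hinge [456.51010192 -55.04394679  66.        ] [-69.16938394 -52.98362369]
posttop [437.15952518 -82.12405047  90.        ] [-81.34267916 -83.9608366 ]
bartip [427.73714882 -90.80467885  66.        ] [-88.36742646 -94.67472528]
```

The zero-tilt model fits within 0.3 px, so the plate is seated and flat. Next is the latch: drop in front of the post with the tips above the bar and push back.

>>> drive_tool(commands="-0.279 0.172 0 0 0 0 0;-0.279 0.172 0 0 0 0 0;-0.279 0.172 0 0 0 0 0;-0.279 0.172 0 0 0 0 0;0 0 -0.3 0 0 0 0;0 0 -0.25 0 0 0 0;0 0 -0.11 0 0 0 0;0 0 0 0 0 0 0;0 0 0 0 0 0 0")

```text
time_s: 8.97
eef_pos: [408.8, -76.3, 88.6]
ee_rot: [-0.001, 0.122, 0.993, 0.0]
force: [0.1, -0.1, -0.4]
grip_width: -0.005
grip_force: 0.0
```

>>> drive_tool(commands="0.0485 -0.0122 0 0 0 0 0;0.0485 -0.0122 0 0 0 0 0;0.0485 -0.0122 0 0 0 0 0;0.0485 -0.0122 0 0 0 0 0;0.0485 -0.0122 0 0 0 0 0;0 0 0 0 0 0 0")

```text
time_s: 9.47
eef_pos: [434.6, -82.9, 89.5]
ee_rot: [0.001, 0.122, 0.993, -0.0]
force: [0.2, -0.1, 0.0]
grip_width: -0.003
grip_force: 0.0
```

```bash
cat > st.py <<'E'
from h import *
v=np.array([536.5,-20.5,-.246]);Q=R.from_euler("z",v[2]).as_matrix()
s=sense(); print("tcp in viewer",(s["eef_pos"]-[v[0],v[1],0])@Q,s["force"]@Q)
E
python3 st.py
```

```text
tcp in viewer [-83.59873556 -85.30487861  89.49484341] [ 0.24120004 -0.0296147   0.01781179]
```

>>> drive_tool(commands="0.0485 -0.0122 0 0 0 0 0;0.0485 -0.0122 0 0 0 0 0;0.0485 -0.0122 0 0 0 0 0;0.0485 -0.0122 0 0 0 0 0;0 0 0 0 0 0 0")

```text
time_s: 9.88
eef_pos: [453.8, -87.6, 89.3]
ee_rot: [0.0, 0.122, 0.993, -0.0]
force: [-0.4, -0.3, 0.5]
grip_width: -0.001
grip_force: 0.0
```

```bash
python3 st.py; python3 - <<'E'
from h import *
p=shot("wrist"); cv2.imwrite("pics/w6.png",cv2.resize(p["pixels"][100:,60:400],None,fx=2,fy=2,interpolation=cv2.INTER_CUBIC))
E
```

```text
tcp in viewer [-63.90300895 -85.18121487  89.25055264] [-0.2889998  -0.35369179  0.46702716]
```

View pics/w6.png

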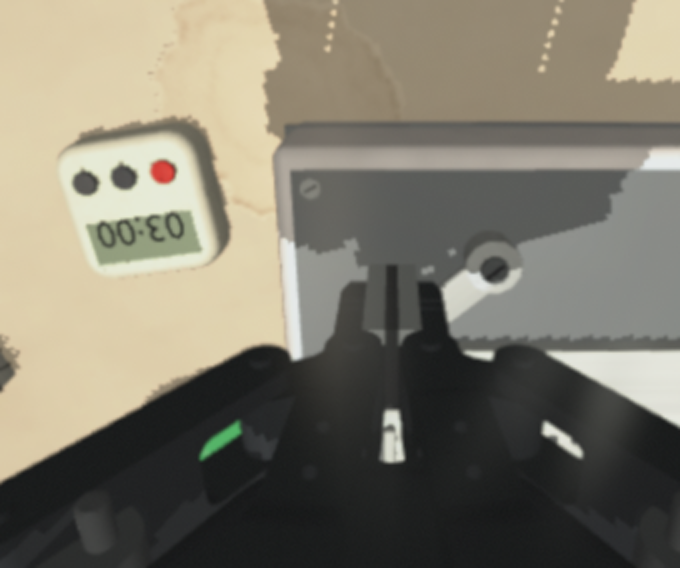

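The bar now points about 45° back and right (hinge (492,268) in the crop). I'll go round to the post's right side and push it to the left.

>>> drive_tool(commands="-0.078 0.0195 0 0 0 0 0;-0.0243 -0.097 0 0 0 0 0;-0.0243 -0.097 0 0 0 0 0;0 0 0 0 0 0 0;0.145 -0.0365 0 0 0 0 0;0.145 -0.0365 0 0 0 0 0;0 0 0 0 0 0 0;0.0122 0.0485 0 0 0 0 0;0.0122 0.0485 0 0 0 0 0;0.0122 0.0485 0 0 0 0 0;0.0122 0.0485 0 0 0 0 0;0.0122 0.0485 0 0 0 0 0;0 0 0 0 0 0 0")

```text
time_s: 11.02
eef_pos: [475.1, -87.0, 89.5]
ee_rot: [0.0, 0.122, 0.993, -0.0]
force: [-0.5, -0.6, -0.2]
grip_width: 0.001
grip_force: 0.1
```

>>> drive_tool(commands="0.0049 0.0194 0 0 0 0 0;0.0049 0.0194 0 0 0 0 0;0 0 0 0 0 0 0")

```text
time_s: 11.27
eef_pos: [476.1, -83.6, 89.2]
ee_rot: [-0.0, 0.122, 0.993, 0.0]
force: [0.4, -0.4, 0.0]
grip_width: -0.003
grip_force: 0.1
```

>>> drive_tool(commands="0.0049 0.0194 0 0 0 0 0;0 0 0 0 0 0 0")

```text
time_s: 11.43
eef_pos: [476.8, -81.8, 89.2]
ee_rot: [-0.0, 0.122, 0.993, 0.0]
force: [-0.2, -0.8, -0.2]
grip_width: -0.0
grip_force: 0.2
```

```bash
python3 st.py
```

```text
tcp in viewer [-42.9980365  -74.01579824  89.23194187] [-0.02781534 -0.86625453 -0.16236311]
```

Continuing in small steps until the stop is felt.

>>> drive_tool(commands="0.0049 0.0194 0 0 0 0 0;0 0 0 0 0 0 0")

```text
time_s: 11.6
eef_pos: [477.2, -80.6, 89.3]
ee_rot: [-0.0, 0.122, 0.993, -0.001]
force: [-2.2, -6.3, 0.1]
grip_width: -0.002
grip_force: 3.1
```

>>> drive_tool(commands="0.0036 0.0145 0 0 0 0 0;0 0 0 0 0 0 0")

```text
time_s: 11.77
eef_pos: [477.4, -80.1, 89.3]
ee_rot: [-0.0, 0.122, 0.993, -0.002]
force: [-3.8, -13.4, 0.1]
grip_width: 0.0
grip_force: 6.5
```

>>> drive_tool(commands="0.0024 0.0097 0 0 0 0 0;0 0 0 0 0 0 0")

```text
time_s: 11.93
eef_pos: [477.5, -79.8, 89.3]
ee_rot: [-0.0, 0.122, 0.993, -0.002]
force: [-6.0, -16.5, 0.1]
grip_width: -0.002
grip_force: 8.8
```

The latch is at its stop. I'll retreat and check.

>>> drive_tool(commands="-0.0122 -0.0485 0 0 0 0 0;-0.0244 -0.097 0 0 0 0 0;0 0 0.33 0 0 0 0;0 0 0.34 0 0 0 0;0.24 -0.24 0 0 0 0 0;0.24 -0.24 0 0 0 0 0;0 0 0 0 0 0 0;0 0 0 0 0 0 0")

```text
time_s: 12.6
eef_pos: [522.4, -141.1, 155.7]
ee_rot: [-0.0, 0.123, 0.992, 0.0]
force: [-0.4, 0.9, -0.7]
grip_width: 0.0
grip_force: 0.0
```

```bash
python3 st.py; python3 - <<'E'
from h import *
p=shot("wrist"); np.save("pics/w7.npy",np.array([p],dtype=object),allow_pickle=True)
cv2.imwrite("pics/w7.png",cv2.resize(p["pixels"][30:300,230:512],None,fx=2.2,fy=2.2,interpolation=cv2.INTER_CUBIC))
E
```

```text
tcp in viewer [  15.67656221 -120.44118612  155.71821764] [-0.58640967  0.74089822 -0.71246785]
```

View pics/w7.png

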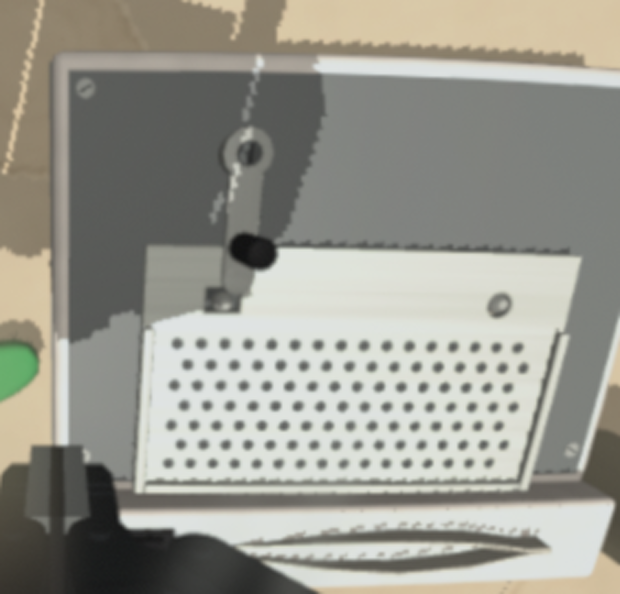

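The latch bar runs from hinge (248,153) to tip (237,290), straight back over the plate's front edge. The plate is flat, with pins visible in the hole and slot.

```bash
python3 - <<'E'
from rig import *
print(finish_job())
E
```

```text
the job is handed in; nothing more can be done
None
```

The plate is seated flat on both pins, the latch is closed at its stop with its bar pointing straight back over the plate's front edge, and the job is handed in at about 12.7 s with the other things left untouched.

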